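Put a glued lino block under the weighted press arm

ROBOT

A 6-joint arm with a two-finger parallel gripper is mounted at the origin on a cart in front of the work surface, level with it; the furniture and walls round the work are solid. World frame = base frame: x ahead of the robot, y to its left, z up, the work surface at z = 0. Lengths are in mm, angles in rad, forces in N, time in s.
With the tool pointing down it reaches from about 325 to 850 mm from the base axis. Payload 4.4 kg.
Tool frame: the origin (TCP) lies at the very end of the fingers, on their centre line; the grasp point (between the pads) lies 19 mm behind it (arm.grip_depth is the z of the grasp point in the tool frame, in mm); z points along the fingers, y is the line along which they close (so a half turn about z gives the same grasp; the last joint's range is limited). The gripper opens to 94 mm and grips with 3 to 60 N. Pads are 16 mm wide; open, the fingers measure 119 mm over their backs; the gripper's body (75 mm by 177 mm) begins 78 mm behind the grasp point.
Start: joints at [1.095, 0.207, 1.542, -0, 1.393, -0.15], TCP at [184.048, 544.751, 205.447] pointing down, gripper open.
Joint ranges: [-2.73, 2.73], [-0.86, 2.22], [0.23, 2.46], [-1.11, 4.25], [0.08, 2.63], [-2.82, 2.82]. Speed limits (rad/s): [2.79, 2.79, 3.14, 3.14, 3.14, 3.14].

INTERFACE

Orientations are given as a 3x3 rotation matrix whose columns are the frame's x, y, z axes.
In Python, from workcell import arm, read_camera gives the robot as it stands (arm), with the cameras as plain functions.
- The arm moves only by the shell command python3 inch.py 'ROWS' [FORCE]. ROWS is a JSON list that holds a single list of rows (three levels of brackets), with 1 to 8 rows, each of 7 numbers: a rotation vector rx, ry, rz in normalised numbers (1 is 2 pi rad), then dx, dy, dz in shares of the most that a row can go, 1 being 62.5 mm, then the finger opening in mm; each row shifts and turns the commanded pose from where the row before left it, along the tool's axes as they then stand; what a row does not reach is not made up. A row lasts 1/8 s, in which the tool goes at most 62.5 mm and 0.188 rad, less where a joint would pass 70% of its speed; a pose out of reach is approached as far as the arm can. The fingers move at their own pace and stop on an object; FORCE is the grip in N (left out, the last holds). Time passes only in rows, so rows that do not move let the fingers close. It prints the time, the measured TCP pose, the force, the opening and the grip force at its end. No shift or turn number may pass 1 either way. Input that does not fit is refused with a message, and nothing moves.
- arm.sense(): the state, without advancing time (a new reading comes with each control period).
- read_camera(name): name is "scene" or "top"; returns a dict with "img" (480x640x3 uint8, red, green, blue), "fx", "fy", "cx", "cy" (pixels), "dist_coeffs" ([k1, k2, p1, p2, k3] as OpenCV has them; the pictures are not rectified), "world_from_camera" (4x4, takes a point from camera to world coordinates). Camera axes: x right, y down, z forward; pixel columns grow to the right and rows downward; lengths in mm; the calibration is good to about 2 mm. A picture is of the moment at which its call begins. There is no depth.
- arm.finish_job(): hands the job in; it is judged then, once.
The state is a dict: "t": time; "joint_positions": joint angles; "joint_vel": joint speeds; "joint_efforts": joint torques, N m; "position": TCP position; "orientation": TCP orientation; "force": force on the tool from outside, world axes, zero at the start; "wrist_torque": the same for the moment, N m; "opening": finger opening in mm; "gripper_force": force on a finger pad.
Only numpy, scipy, OpenCV 4.12 (cv2) and the standard library are available. Lean on these libraries where they do the work, as an engineer would, in place of code of your own. Each camera call takes 0.05 s, during which the arm holds its last target. There are 200 camera calls.

TASK

The green-faced lino block has just been glued to its plywood and must dry under the press: lay it green face up on top of the two grey blocks in the press, pushed into the corner of the two aluminium fences and square with the pile, with the shoe of the weighted arm resting on it. Bring the arm down gently rather than letting it drop, keep the pile squared up in its corner, and leave the orange-faced block and the red ink tin where they are.

Things in the scene. Friction and masses are not known exactly. Their poses are not given: they have to be found in the camera images.
- press: Block press, fixed: plywood board 260 x 150 x 18 mm with a corner fence, a grey hinge bracket and a steel arm with a round dark iron weight. Origin: centre of the board's underside; +x runs from the handle end to the hinge end, y along the hinge axis, z up. Back fence: face at x = +20 mm looking to -x, 92 mm wide. Side fence: face at y = -32 mm looking to +y. Both stand 50 mm over the board.
- seat (a point): Where the centre of the green block's underside is when it lies fully in the corner on the pile: press frame x = -28, y = 0, z = 50 mm; axes as the press. The side fence (8 mm thick, foot out to y = -57 mm) stands only beside press x = -14 to +20 mm, so the front two thirds of a block's sides are free for fingers.
- hinge (a point): Centre of the arm's hinge: press frame x = 100, y = 0, z = 95 mm; the axis is the press's y. The bracket round it is 44 mm long in x, 31 mm wide over its cheeks (foot 78 mm) and 140 mm high.
- press_arm (a joint): Arm angle, rad: 0 with the bar level and the shoe on the two grey blocks (the start), about 0.12 on a third block, 1.8 at the rubber stop behind the hinge. Growing values lift the handle and carry it over the hinge to the press's +x. Only weight holds it: below about 1.5 it falls shut, above that it falls back to the stop and stays. Lifting it at the handle takes about 4 N.
- handle (a point): Centre of the dark wooden cross handle: cylinder 26 mm thick, 36 mm long along the press's y, free below and at both ends; pinched from above across its length, it turns between the fingers as the arm swings. At joint 0 it is at hinge + (-185, 0, +16) mm, 111 mm over the table, and circles the hinge. The weight (52 mm wide) sits 57 mm nearer the hinge, its top 22 mm above the handle's centre.
- shoe (a point): Lowest point of the arm's presser shoe when the bar is level: a wooden block with a round black rubber underside (26 mm in diameter, 52 mm long along the press's y), under the weight, 128 mm from the hinge along the bar.
- green_block: Lino block with a green face, loose on the table: 96 x 64 x 16 mm (plywood 12 mm, lino 4 mm on top), 110 g. Origin: centre of the underside; x along its 96 mm length, y along its 64 mm width, z up out of the lino face. Either end may go to the back fence.
- orange_block: Another lino block of the same size with an orange face, loose on the table; it stays where it is. Axes as the green one.
- pile_top: Upper grey-faced block of the pile in the press, loose, same size and axes as the green one; its top is 50 mm over the table.
- pile_low: Lower grey-faced block of the pile, loose, same size, lying on the press's board.
- red_tin: Red round ink tin, 69 mm in diameter, 43 mm high, loose; origin at the centre of its underside.

How it is judged (in metres and radians):
At the end, for the whole second after the job is handed in: The green block lies flat, face up, on the two grey blocks; the shoe rests on it with over 2 N (arm at 0.09 to 0.15 rad); all three blocks are within 7 mm of both fences and square to them within 0.08 rad, and the green one is at rest (x of green_block in the frame of seat between -0.007 and 0.002 m and y of green_block in the frame of seat between -0.002 and 0.007 m and angle between the x axis of each of green_block, pile_top, pile_low and the x axis of press, either way round below 0.08 rad and z of green_block in the frame of seat between -0.003 and 0.003 m and angle between green_block's own z axis and vertical below 0.06 rad and contact force between press and green_block above 2 N and value of joint press_arm between 0.09 and 0.15 rad and linear speed of green_block below 0.01 m/s and x of pile_top in the frame of seat between -0.007 and 0.002 m and y of pile_top in the frame of seat between -0.002 and 0.007 m and x of pile_low in the frame of seat between -0.007 and 0.002 m and y of pile_low in the frame of seat between -0.002 and 0.007 m); the robot touches nothing.
It fails at once if the arm was dropped: it swung down faster than 3 rad/s (velocity of joint press_arm below -3 rad/s).
It fails at once if a bystander was moved by more than 25 mm (distance of any of orange_block, red_tin from where it was at the start of the episode above 0.025 m).
It also fails if it takes over 72 s, if anything falls off the work surface, if the arm or the gripper's body presses on something with over 40 N, if the wrist force passes 120 N, or if a joint passes its speed limit or range.

## Working session

There is one attempt and no reset: what is moved stays moved. The work goes in short steps, Python scripts to look and compute and a shell command to move; the robot and the scene stay as the last step left them, time stands still between calls to the robot, and variables do not carry over. Pictures are saved under pics/ and viewed, at most 10 in all, crops included, and the job is handed in when it is done.

```bash
ls; mkdir -p pics; python3 - <<'E'
from workcell import arm, read_camera
import cv2,numpy as np
for n in("scene","top"):
    c=read_camera(n); cv2.imwrite(f"pics/{n}0.png",c["img"][:,:,::-1])
    print(n,c["fx"],c["fy"],c["cx"],c["cy"],c["dist_coeffs"],np.round(c["world_from_camera"],3).tolist())
s=arm.sense();print({k:np.round(v,3).tolist() for k,v in s.items()})
E
```

```text
inch.py
pics
workcell.py
scene 594.7723248932084 594.7723248932084 315.16509965897336 251.57789641182558 [0.05063872 0.         0.         0.         0.        ] [[-0.702, -0.412, 0.581, -229.098], [-0.712, 0.408, -0.571, 783.959], [-0.002, -0.815, -0.58, 895.701], [0.0, 0.0, 0.0, 1.0]]
top 462.82826294637147 462.82826294637147 316.26262619561 242.35426368384046 [-0.12202538  0.          0.          0.          0.        ] [[0.019, -0.993, 0.116, 448.459], [-1.0, -0.02, -0.002, 7.419], [0.004, -0.116, -0.993, 956.361], [0.0, 0.0, 0.0, 1.0]]
{'t': 0.1, 'joint_positions': [1.094, 0.207, 1.543, -0.0, 1.394, -0.15], 'joint_vel': [0.0, -0.001, -0.003, 0.0, 0.001, -0.002], 'joint_efforts': [0.001, -37.187, -28.229, 0.07, 0.031, -0.0], 'position': [183.738, 544.095, 204.427], 'orientation': [[-0.947, 0.32, -0.001], [0.32, 0.947, -0.002], [0.0, -0.002, -1.0]], 'force': [-0.401, -0.716, 0.118], 'wrist_torque': [-0.021, -0.002, -0.015], 'gripper_force': 0.0, 'opening': 93.914}
```

View pics/top0.png

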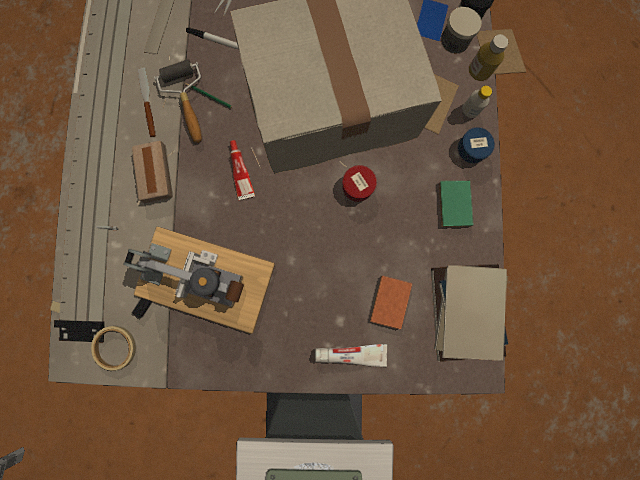

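View pics/scene0.png

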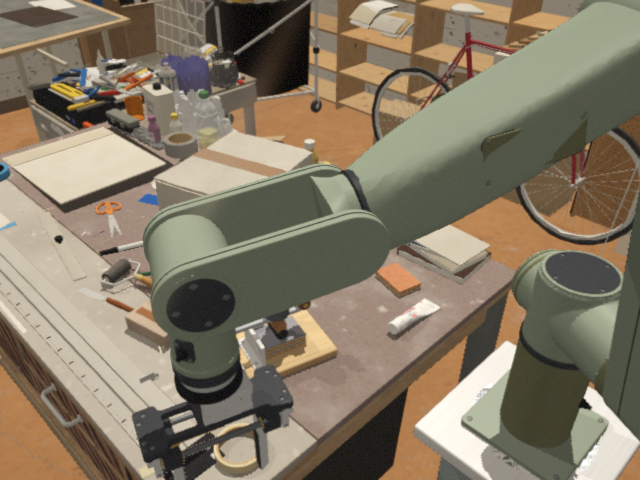

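The top view shows the press around (205,280), with its handle at (235,290) and its hinge at (140,260). The green block is at (456,204), the orange one at (391,302) and the red tin at (359,183). In the scene view the robot hides most of the press.

```bash
cat > h.py <<'E'
from workcell import arm, read_camera
import cv2,numpy as np
np.set_printoptions(precision=2,suppress=True)
def cast(c,px,z):
    K=np.array([[c["fx"],0,c["cx"]],[0,c["fy"],c["cy"]],[0,0,1]])
    p=cv2.undistortPoints(np.array(px,float).reshape(-1,1,2),K,np.array(c["dist_coeffs"]))[:,0]
    T=np.array(c["world_from_camera"]); d=np.c_[p,np.ones(len(p))]@T[:3,:3].T; o=T[:3,3]
    return o+d*((z-o[2])/d[:,2])[:,None]
def proj(c,P):
    K=np.array([[c["fx"],0,c["cx"]],[0,c["fy"],c["cy"]],[0,0,1]])
    T=np.linalg.inv(np.array(c["world_from_camera"]))
    return cv2.projectPoints(np.array(P,float).reshape(-1,1,3),cv2.Rodrigues(T[:3,:3])[0],T[:3,3],K,np.array(c["dist_coeffs"]))[0][:,0]
def mask(img,lo,hi,box):
    h=cv2.cvtColor(img,cv2.COLOR_RGB2HSV); m=cv2.inRange(h,np.array(lo),np.array(hi))
    k=np.zeros_like(m); x0,y0,x1,y1=box; k[y0:y1,x0:x1]=m[y0:y1,x0:x1]
    return k
def big(m):
    return max(cv2.findContours(m,cv2.RETR_EXTERNAL,cv2.CHAIN_APPROX_NONE)[0],key=cv2.contourArea)
def rect(c,cnt,z):
    """min-area rectangle of the contour in world at height z: centre, sizes, angle of long axis"""
    P=cast(c,cnt[:,0],z)[:,:2].astype(np.float32)
    (ctr,(w,h),a)=cv2.minAreaRect(P); a=np.radians(a)
    if w<h: w,h,a=h,w,a+np.pi/2
    return np.array(ctr),w,h,(a+np.pi/2)%np.pi-np.pi/2
E
python3 - <<'E'
from h import *
c=read_camera("top");im=c["img"]
m=mask(im,(60,80,40),(95,255,255),(425,165,490,240));print("green",rect(c,big(m),16))
m=mask(im,(0,100,80),(18,255,255),(360,265,420,340));print("orange",rect(c,big(m),16))
for lo,hi in(((170,120,60),(180,255,255)),):
    m=mask(im,lo,hi,(330,155,390,210));print("tin",rect(c,big(m),43))
h=cv2.cvtColor(im,cv2.COLOR_RGB2HSV);print(h[310,225],h[240,220],h[330,240])
m=mask(im,(12,80,120),(24,255,255),(115,215,285,345));print("board",rect(c,big(m),18))
cv2.imwrite("pics/press0.png",cv2.resize(im[215:345,110:285,::-1],None,fx=4.5,fy=4.5,interpolation=cv2.INTER_CUBIC))
E
```

```text
green (array([ 647.33, -285.6 ]), 94.60374450683594, 63.15654754638672, np.float64(0.03833340341135694))
orange (array([ 439.98, -148.34]), 97.75498962402344, 65.33391571044922, np.float64(-0.24436500372294567))
tin (array([648.74, -74.57]), 0.0, 0.0, np.float64(0.0))
[ 15 120  68] [11 74 96] [15 98 57]
board (array([479.68, 235.48]), 259.49456787109375, 149.4480438232422, np.float64(1.2895927478192664))
```

View pics/press0.png

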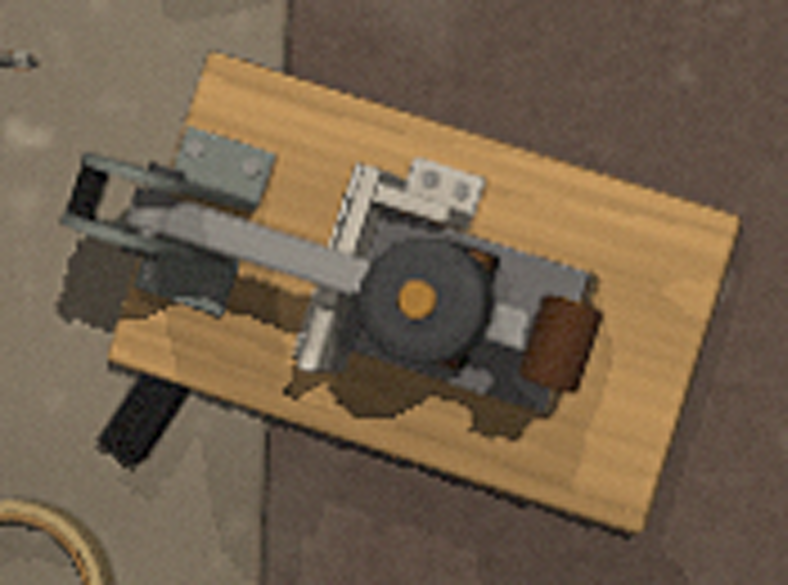

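Checks against the given sizes:

| Item | Measured, mm |
|---|---|
| Board | 259.5 x 149.4 |
| Green block | 94.6 x 63.2 |

The crop shows the hinge at upper left, the handle at lower right, and the side fence on the image-up side, which is press -y. So press yaw is about 1.29.

```bash
cat >> h.py <<'E'
PO=np.array([479.7,235.5,0.]); PA=1.2896
PR=np.array([[np.cos(PA),-np.sin(PA),0],[np.sin(PA),np.cos(PA),0],[0,0,1]])
def press(p): return PO+PR@np.array(p,float)
def inpress(p): return PR.T@(np.array(p,float)-PO)
def go(target,phi):
    """turn about tool z (tool y to yaw phi), then the shift in the turned tool axes"""
    s=arm.sense();R=np.array(s["orientation"]);p=np.array(s["position"])
    y=np.array([np.cos(phi),np.sin(phi),0]);z=np.array([0,0,-1.]);N=np.c_[np.cross(y,z),y,z]
    print("rotvec",cv2.Rodrigues(R.T@N)[0].ravel(),"then shift",N.T@(np.array(target)-p),"target",np.array(target))
E
python3 - <<'E'
from h import *
c=read_camera("top")
H=press((-85,0,111));print(H, proj(c,[H]), "weight",proj(c,[press((-28,0,133))]),"hinge",proj(c,[press((100,0,95))]))
q=cast(c,[(359,183)],43);print("tin",q)
go(H+[0,0,60],PA-np.pi/2)
E
```

```text
[456.11 153.84 111.  ] [[234.21 290.3 ]] weight [[202.05 280.49]] hinge [[144.01 260.74]]
tin [[677.77 -78.43  43.  ]]
rotvec [-0.    0.    1.53] then shift [-299.57  369.96   33.74] target [456.11 153.84 171.  ]
```

The manual's scale: shifts go in shares of 62.5 mm and turns go in shares of 2 pi rad. Converting my numbers, 0.17 rad / 6.2832 = 0.0271.

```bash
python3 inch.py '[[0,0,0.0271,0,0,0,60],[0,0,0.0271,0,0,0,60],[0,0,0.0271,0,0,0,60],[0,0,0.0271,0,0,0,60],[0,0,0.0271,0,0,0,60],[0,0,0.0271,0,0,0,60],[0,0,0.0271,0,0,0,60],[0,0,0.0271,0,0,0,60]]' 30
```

```text
refused: ROWS must be a list holding one list of rows, three levels of brackets. Nothing was moved.
```

Refused on format, not on reach. It needs a list holding one list of rows, three levels of brackets.

```bash
python3 inch.py '[[[0,0,0.0271,0,0,0,60],[0,0,0.0271,0,0,0,60],[0,0,0.0271,0,0,0,60],[0,0,0.0271,0,0,0,60],[0,0,0.0271,0,0,0,60],[0,0,0.0271,0,0,0,60],[0,0,0.0271,0,0,0,60],[0,0,0.0271,0,0,0,60]]]' 30
python3 inch.py '[[[0,0,0.0271,0,0,0,60],[0,0,0,-0.64,0.8,0,60],[0,0,0,-0.64,0.8,0,60],[0,0,0,-0.64,0.8,0,60],[0,0,0,-0.64,0.8,0,60],[0,0,0,-0.64,0.8,0,60],[0,0,0,-0.64,0.8,0,60],[0,0,0,0,0,0,60]]]'
python3 -c "
from h import *
go(press((-85,0,92)),PA-np.pi/2)"
```

```text
t: 1.2
position: [183.9, 544.5, 205.1]
orientation: [[0.12, 0.993, -0.0], [0.993, -0.12, -0.001], [-0.001, -0.0, -1.0]]
force: [-0.9, -0.6, -0.4]
opening: 60.1
gripper_force: 0.0
t: 2.2
position: [401.4, 234.2, 205.5]
orientation: [[0.289, 0.957, 0.001], [0.957, -0.289, -0.001], [-0.0, 0.001, -1.0]]
force: [-0.3, 0.3, 0.5]
opening: 59.9
gripper_force: 0.0
rotvec [ 0.    0.   -0.01] then shift [-62.04  74.87 113.49] target [456.11 153.84  92.  ]
```

Scaled: 37.5 mm is 0.6, 37.4 mm is 0.5984, -0.013 rad / 6.2832 = -0.0021.

```bash
python3 inch.py '[[[0,0,-0.0021,0,0,0,60],[0,0,0,-0.496,0.5984,0,60],[0,0,0,-0.496,0.6,0,60],[0,0,0,0,0,0.48,60],[0,0,0,0,0,0.48,60],[0,0,0,0,0,0.48,60],[0,0,0,0,0,0.376,60],[0,0,0,0,0,0,60]]]'
python3 -c "
from h import *
go(press((-85,0,92)),PA-np.pi/2)"
```

```text
t: 3.2
position: [451.8, 159.2, 89.9]
orientation: [[0.265, 0.964, -0.005], [0.964, -0.265, -0.001], [-0.002, -0.005, -1.0]]
force: [-0.3, -0.7, 0.1]
opening: 59.5
gripper_force: 0.0
rotvec [-0.01  0.    0.01] then shift [-3.97  5.65 -2.08] target [456.11 153.84  92.  ]
```

```bash
python3 inch.py '[[[0,0,0,0,0,0,60]]]'; python3 -c "
from h import *
go(press((-85,0,92)),PA-np.pi/2)"
```

```text
t: 3.32
position: [455.0, 159.0, 92.8]
orientation: [[0.266, 0.964, 0.001], [0.964, -0.266, 0.0], [0.001, 0.001, -1.0]]
force: [0.5, 0.2, 1.0]
opening: 60.2
gripper_force: 0.0
rotvec [ 0.   -0.    0.01] then shift [-4.67  2.53  0.82] target [456.11 153.84  92.  ]
```

Scaled: -4.5 mm is -0.072, 2.5 mm is 0.04, 0.01 rad / 6.2832 = 0.0016.

```bash
python3 inch.py '[[[0,0,0.0016,0,0,0,60],[0,0,0,-0.072,0.04,0,60],[0,0,0,0,0,0,60],[0,0,0,0,0,0,30],[0,0,0,0,0,0,30],[0,0,0,0,0,0,30],[0,0,0,0,0,0,30]]]'; python3 -c "
from h import *
print(inpress(arm.sense()['position']))"
```

```text
t: 4.2
position: [453.5, 153.3, 91.7]
orientation: [[0.278, 0.96, -0.005], [0.96, -0.278, 0.001], [-0.001, -0.005, -1.0]]
force: [-5.1, 1.3, 5.4]
opening: 35.8
gripper_force: 30.0
[-86.27   2.34  91.69]
```

```bash
python3 -c "
from h import *
a=np.arange(0,1.6501,.1)+.0863
P=185.7*np.c_[-np.cos(a),-np.sin(a)]
print(np.round(np.diff(P,axis=0),1).tolist())"
```

```text
[[2.5, -18.4], [4.3, -18.0], [6.1, -17.5], [7.8, -16.8], [9.5, -16.0], [11.0, -14.9], [12.5, -13.8], [13.8, -12.4], [14.9, -11.0], [16.0, -9.5], [16.8, -7.8], [17.5, -6.1], [18.1, -4.3], [18.4, -2.5], [18.6, -0.6], [18.5, 1.2]]
```

Scaled: -18.4 mm is -0.2944, -18 mm is -0.288.

```bash
python3 inch.py '[[[0,0,0,0.04,0,-0.2944,30],[0,0,0,0.0688,0,-0.288,30],[0,0,0,0.0976,0,-0.28,30],[0,0,0,0.1248,0,-0.2688,30],[0,0,0,0,0,0,30],[0,0,0,0,0,0,30]]]'; python3 -c "
from h import *
print(inpress(arm.sense()['position']),'expect',[100-185.7*np.cos(.486),0,76+185.7*np.sin(.486)])"
```

```text
t: 4.95
position: [459.4, 173.5, 162.0]
orientation: [[0.278, 0.961, -0.005], [0.961, -0.278, 0.001], [-0.0, -0.005, -1.0]]
force: [-4.5, 1.9, -1.7]
opening: 35.7
gripper_force: 30.0
[-65.24   2.3  161.97] expect [np.float64(-64.19748102947105), 0, np.float64(162.73913317284473)]
```

Tracking well, so I'll carry on to about 1.6 rad.

Scaled: 16.8 mm is 0.2688, -16 mm is -0.256.

```bash
python3 inch.py '[[[0,0,0,0.152,0,-0.256,30],[0,0,0,0.176,0,-0.2384,30],[0,0,0,0.2,0,-0.2208,30],[0,0,0,0.2208,0,-0.1984,30],[0,0,0,0.2384,0,-0.176,30],[0,0,0,0.256,0,-0.152,30],[0,0,0,0.2688,0,-0.1248,30],[0,0,0,0,0,0,30]]]'; python3 -c "
from h import *
print(inpress(arm.sense()['position']),'expect',[100-185.7*np.cos(1.186),0,76+185.7*np.sin(1.186)])"
```

```text
t: 5.95
position: [485.9, 265.6, 248.4]
orientation: [[0.276, 0.961, -0.005], [0.961, -0.276, 0.001], [-0.0, -0.005, -1.0]]
force: [-6.7, 3.4, -4.6]
opening: 35.9
gripper_force: 30.0
[ 30.6    2.4  248.39] expect [np.float64(30.293723228428178), 0, np.float64(248.1206698181396)]
```

Scaled: 18.6 mm is 0.2976, 18.5 mm is 0.296.

```bash
python3 inch.py '[[[0,0,0,0.28,0,-0.0976,30],[0,0,0,0.2896,0,-0.0688,30],[0,0,0,0.2944,0,-0.04,30],[0,0,0,0.2976,0,-0.0096,30],[0,0,0,0.296,0,0.0192,30],[0,0,0,0.144,0,0.0192,30],[0,0,0,0,0,0,30]]]'; python3 -c "
from h import *
p=inpress(arm.sense()['position']);print(p,'theta',np.arctan2(p[2]+19-95,100-p[0])-.0863)
c=read_camera('top');cv2.imwrite('pics/top1.png',c['img'][100:400,80:480,::-1].repeat(2,0).repeat(2,1))"
```

```text
t: 6.82
position: [513.5, 361.5, 260.0]
orientation: [[0.276, 0.961, -0.004], [0.961, -0.276, 0.0], [-0.001, -0.004, -1.0]]
force: [-7.0, 1.7, -2.3]
opening: 35.7
gripper_force: 30.0
[130.44   2.48 260.  ] theta 1.6484542574392502
```

View pics/top1.png

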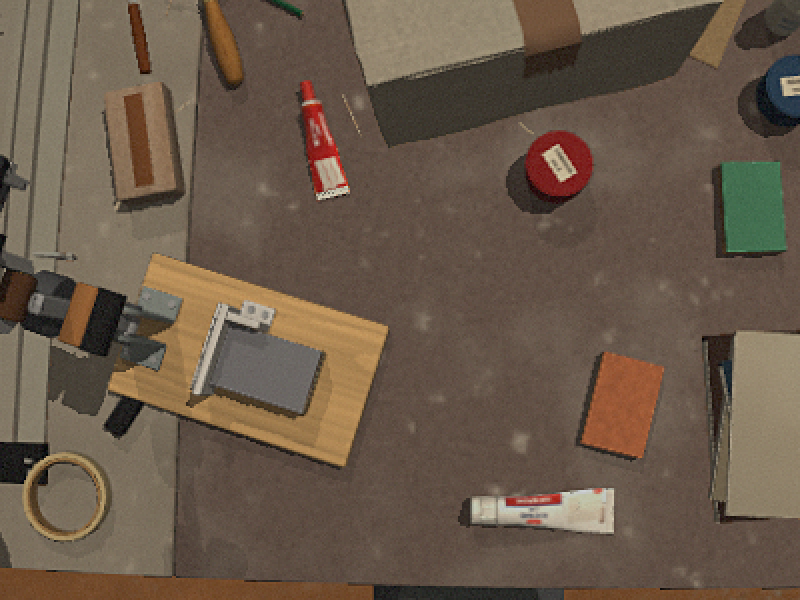

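The arm is up, with the handle and weight at the left around (15,300). The grey pile at about (265,370) lies clear and squared in the fences. Next I'll take it to the stop, release and rise.

Scaled: 12 mm is 0.192, 11 mm is 0.176.

```bash
python3 inch.py '[[[0,0,0,0.192,0,0.032,30],[0,0,0,0.176,0,0.04,30],[0,0,0,0.064,0,0.016,30],[0,0,0,0,0,0,30],[0,0,0,0,0,0,62],[0,0,0,0,0,0,62],[0,0,0,0,0,0,62]]]'; python3 -c "
from h import *
p=inpress(arm.sense()['position']);print(p,'theta',np.arctan2(p[2]+19-95,100-p[0])-.0863)"
python3 inch.py '[[[0,0,0,0,0,-0.48,62],[0,0,0,0,0,-0.48,62],[0,0,0,0,0,-0.32,62],[0,0,0,0,0,0,62]]]'
python3 - <<'E'
from h import *
c=read_camera("top");im=c["img"]
h=cv2.cvtColor(im,cv2.COLOR_RGB2HSV);print(h[285,212])
m=mask(im,(90,0,60),(150,80,140),(180,262,246,310));k=big(m);ctr,w,hh,a=rect(c,k,50);print("pile",ctr,w,hh,a,inpress([*ctr,50]))
m=mask(im,(60,80,40),(95,255,255),(425,165,490,240));g=rect(c,big(m),16);print("green",g)
a=g[3]-np.pi/2
go([*(g[0]+[0,0]),60],a)
E
```

```text
t: 7.75
position: [524.5, 385.8, 255.3]
orientation: [[0.279, 0.96, 0.003], [0.96, -0.279, 0.001], [0.002, 0.003, -1.0]]
force: [-0.4, 0.2, 0.0]
opening: 60.6
gripper_force: 0.0
[156.79  -1.32 255.34] theta 1.7911682149774655
t: 8.25
position: [524.7, 385.9, 336.8]
orientation: [[0.279, 0.96, 0.006], [0.96, -0.279, 0.003], [0.004, 0.005, -1.0]]
force: [0.3, -0.5, -0.3]
opening: 61.8
gripper_force: 0.0
[ 11  19 109]
pile [484.88 153.98] 0.0 0.0 0.0 [-76.88 -27.6   50.  ]
green (array([ 647.33, -285.68]), 95.23233032226562, 63.31343078613281, np.float64(0.0491286933375612))
rotvec [ 0.   -0.    1.24] then shift [ 90.26 676.47 274.82] target [ 647.33 -285.68   60.  ]
```

Scaled: 0.177 rad / 6.2832 = 0.0282.

```bash
python3 inch.py '[[[0,0,0.0282,0,0,0,84],[0,0,0.0282,0,0,0,84],[0,0,0.0282,0,0,0,84],[0,0,0.0282,0,0,0,84],[0,0,0.0282,0,0,0,84],[0,0,0.0282,0,0,0,84],[0,0,0.0283,0,0,0,84],[0,0,0,0,0,0,84]]]'
python3 inch.py '[[[0,0,0,0.0992,0.832,0,84],[0,0,0,0.0992,0.832,0,84],[0,0,0,0.0992,0.832,0,84],[0,0,0,0.0992,0.832,0,84],[0,0,0,0.0992,0.832,0,84],[0,0,0,0.0992,0.832,0,84],[0,0,0,0.0992,0.832,0,84],[0,0,0,0.0992,0.832,0,84]]]'
python3 inch.py '[[[0,0,0,0.0992,0.832,0,84],[0,0,0,0.0992,0.832,0,84],[0,0,0,0.0992,0.832,0,84],[0,0,0,0.0992,0.832,0.32,84],[0,0,0,0.0992,0.832,0.8,84],[0,0,0,0,0,0.8,84],[0,0,0,0,0,0.8,84],[0,0,0,0,0,0,84]]]'
python3 -c "
from h import *
go([638.3,-286,40],.044-np.pi/2)"
```

```text
t: 9.3
position: [522.8, 385.1, 331.9]
orientation: [[0.999, 0.051, -0.002], [0.051, -0.999, -0.001], [-0.002, 0.001, -1.0]]
force: [-0.4, -0.4, 0.4]
opening: 84.2
gripper_force: 0.0
t: 10.3
position: [592.9, -29.3, 332.8]
orientation: [[0.999, 0.052, -0.001], [0.052, -0.999, 0.0], [-0.001, -0.0, -1.0]]
force: [0.8, 1.3, 0.1]
opening: 84.1
gripper_force: 0.0
t: 11.3
position: [631.4, -276.6, 163.4]
orientation: [[0.999, 0.051, -0.012], [0.051, -0.999, 0.007], [-0.011, -0.008, -1.0]]
force: [0.3, -0.5, -0.6]
opening: 83.7
gripper_force: 0.0
rotvec [-0.01  0.01  0.01] then shift [  6.51   9.66 123.37] target [ 638.3 -286.    40. ]
```

Scaled: 40 mm is 0.64, 30 mm is 0.48, 0.006 rad / 6.2832 = 0.001.

```bash
python3 inch.py '[[[0,0,0.001,0,0,0,84],[0,0,0,0.104,0.152,0.64,84],[0,0,0,0,0,0.64,84],[0,0,0,0,0,0.48,84],[0,0,0,0,0,0,84],[0,0,0,0,0,0,84],[0,0,0,0,0,0,84]]]'
python3 -c "
from h import *
go([638.3,-286,5],.044-np.pi/2)"
```

```text
t: 12.18
position: [644.6, -289.1, 64.1]
orientation: [[0.999, 0.043, 0.005], [0.043, -0.999, -0.003], [0.005, 0.003, -1.0]]
force: [1.0, -0.3, 0.2]
opening: 84.2
gripper_force: 0.0
rotvec [ 0. -0. -0.] then shift [-6.15 -3.38 59.09] target [ 638.3 -286.     5. ]
```

Scaled: 20 mm is 0.32, 8 mm is 0.128.

```bash
python3 inch.py '[[[0,0,0,-0.096,-0.0528,0.32,84],[0,0,0,0,0,0.32,84],[0,0,0,0,0,0.128,84],[0,0,0,0,0,0,84],[0,0,0,0,0,0,84]]]'
python3 -c "
from h import *
go([638.3,-286,4],.044-np.pi/2)"
```

```text
t: 12.8
position: [637.0, -285.3, 13.2]
orientation: [[0.999, 0.043, 0.001], [0.043, -0.999, -0.001], [0.001, 0.001, -1.0]]
force: [0.0, -1.1, 0.4]
opening: 83.6
gripper_force: 0.0
rotvec [ 0. -0. -0.] then shift [1.27 0.76 9.16] target [ 638.3 -286.     4. ]
```

Scaled: 9 mm is 0.144, 1 mm is 0.016.

```bash
python3 inch.py '[[[0,0,0,0.016,0.0112,0.144,84],[0,0,0,0,0,0,84],[0,0,0,0,0,0,60],[0,0,0,0,0,0,60],[0,0,0,0,0,0,60],[0,0,0,0,0,0,60]]]' 30
python3 inch.py '[[[0,0,0,0,0,-0.16,60],[0,0,0,0,0,-0.64,60],[0,0,0,0,0,-0.64,60],[0,0,0,0,0,-0.48,60],[0,0,0,0,0,0,60],[0,0,0,0,0,0,60]]]'
python3 - <<'E'
from h import *
c=read_camera("top");im=c["img"]
z=arm.sense()["position"][2]; print(z)
m=mask(im,(60,80,40),(95,255,255),(400,140,520,260));g=rect(c,big(m),z+12);print("green",g)
cv2.imwrite("pics/top2.png",im[120:280,360:560,::-1].repeat(3,0).repeat(3,1))
E
```

```text
t: 13.55
position: [637.5, -285.8, 3.7]
orientation: [[0.999, 0.043, 0.0], [0.043, -0.999, -0.0], [0.0, 0.0, -1.0]]
force: [-0.5, 0.1, -0.1]
opening: 63.6
gripper_force: 30.0
t: 14.3
position: [636.4, -285.0, 122.1]
orientation: [[0.999, 0.043, -0.002], [0.043, -0.999, 0.001], [-0.002, -0.001, -1.0]]
force: [0.1, -0.3, -1.7]
opening: 63.5
gripper_force: 30.0
121.15253131684828
green (array([ 611.94, -263.65]), 28.16914939880371, 25.5120906829834, np.float64(-0.23978516559633611))
```

View pics/top2.png

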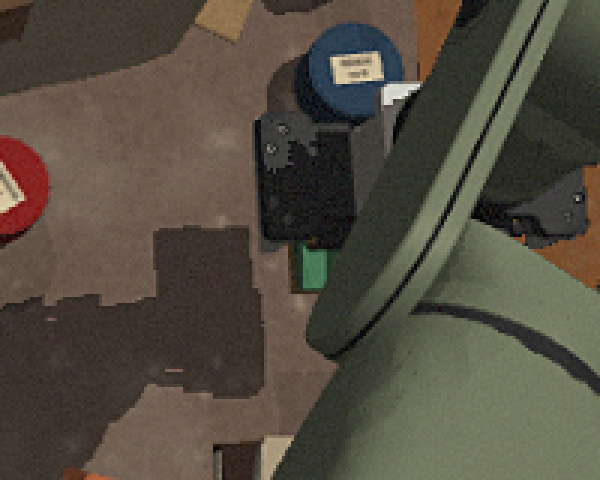

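The green block is held (opening 63.5) and the robot hides most of it. The pile is in free view now, so I'll measure it.

Scaled: -45 mm is -0.72, -20 mm is -0.32.

```bash
python3 - <<'E'
from h import *
c=read_camera("top");im=c["img"]
h=cv2.cvtColor(im,cv2.COLOR_RGB2HSV);print(h[285,208],h[290,220],h[310,215], h[278,195])
v=h[285,208].astype(int)
m=mask(im,(max(v[0]-15,0),max(v[1]-30,0),v[2]-15),(v[0]+15,v[1]+30,v[2]+20),(175,255,250,312));k=big(m)
print(cv2.contourArea(k));ctr,w,hh,a=rect(c,k,50);print("pile",ctr,w,hh,a-PA,inpress([*ctr,50]))
b=mask(im,(12,80,100),(24,255,255),(115,215,285,345));print("board",rect(c,big(b),18))
E
python3 inch.py '[[[0,0,0,0,0,-0.72,60],[0,0,0,0,0,-0.72,60],[0,0,0,0,0,-0.32,60],[0,0,0,0,0,0,60]]]'
python3 -c "
from h import *
go(press([-50,6,230]),PA-np.pi/2)"
```

```text
[ 13  20 115] [ 15  18 115] [ 16 128 181] [  5  14 111]
1392.5
pile [468.96 208.57] 97.32145690917969 63.47846984863281 0.0022909226819498585 [-28.86   2.84  50.  ]
board (array([479.62, 235.2 ]), 260.59185791015625, 150.61219787597656, np.float64(1.2924773507539857))
t: 14.9
position: [637.9, -285.8, 234.1]
orientation: [[0.999, 0.043, 0.002], [0.043, -0.999, -0.001], [0.001, 0.001, -1.0]]
force: [-1.1, 0.4, -1.9]
opening: 63.4
gripper_force: 30.0
rotvec [ 0.   -0.   -1.25] then shift [ 406.96 -302.61    4.11] target [460.06 189.13 230.  ]
```

Scaled: -53.5 mm is -0.856, -17.4 mm is -0.2784.

```bash
python3 inch.py '[[[0,0,0,-0.2784,-0.856,0,60],[0,0,0,-0.2784,-0.856,0,60],[0,0,0,-0.2784,-0.856,0,60],[0,0,0,-0.2784,-0.856,0,60],[0,0,0,-0.2784,-0.856,0,60],[0,0,0,-0.2784,-0.856,0,60],[0,0,0,-0.2784,-0.856,0,60],[0,0,0,-0.2784,-0.856,0,60]]]'
python3 inch.py '[[[0,0,0,-0.2784,-0.856,0,60],[0,0,-0.0283,0,0,0,60],[0,0,-0.0283,0,0,0,60],[0,0,-0.0283,0,0,0,60],[0,0,-0.0283,0,0,0,60],[0,0,-0.0283,0,0,0,60],[0,0,-0.0283,0,0,0,60],[0,0,-0.0286,0,0,0,60]]]'
python3 inch.py '[[[0,0,0,0,0,0,60],[0,0,0,0,0,0,60]]]'
python3 -c "
from h import *
go(press([-48,7,120]),PA-np.pi/2)"
```

```text
t: 15.9
position: [477.2, 137.5, 230.3]
orientation: [[0.999, 0.042, -0.005], [0.042, -0.999, -0.0], [-0.005, 0.0, -1.0]]
force: [0.6, -0.3, -1.4]
opening: 64.0
gripper_force: 30.0
t: 16.9
position: [458.3, 188.3, 230.1]
orientation: [[0.271, 0.963, -0.006], [0.963, -0.271, -0.001], [-0.003, -0.005, -1.0]]
force: [0.6, 0.6, -0.7]
opening: 63.7
gripper_force: 30.0
t: 17.15
position: [459.3, 188.6, 231.8]
orientation: [[0.279, 0.96, -0.003], [0.96, -0.279, -0.001], [-0.001, -0.003, -1.0]]
force: [-0.4, 0.3, -1.5]
opening: 63.4
gripper_force: 30.0
rotvec [-0.  0. -0.] then shift [  2.71  -0.45 111.83] target [459.65 191.33 120.  ]
```

Scaled: 40 mm is 0.64, 32 mm is 0.512.

```bash
python3 inch.py '[[[0,0,0,0.048,0,0.64,60],[0,0,0,0,0,0.64,60],[0,0,0,0,0,0.512,60],[0,0,0,0,0,0.4,60],[0,0,0,0,0,0.24,60],[0,0,0,0,0,0,60],[0,0,0,0,0,0,60]]]'
python3 -c "
from h import *
s=arm.sense();print(inpress(s['position']),s['force'])
go(press([-46,5,57]),PA-np.pi/2)"
```

```text
t: 18.02
position: [462.1, 191.9, 82.5]
orientation: [[0.277, 0.961, 0.002], [0.961, -0.277, 0.0], [0.001, 0.002, -1.0]]
force: [0.6, 0.7, -1.3]
opening: 63.5
gripper_force: 30.0
[-46.73   4.78  82.53] [ 0.57  0.75 -1.34]
rotvec [ 0. -0.  0.] then shift [ 0.73 -0.22 25.53] target [462.13 192.69  57.  ]
```

Scaled: 12 mm is 0.192, 10 mm is 0.16.

```bash
python3 inch.py '[[[0,0,0,0,0,0.192,60],[0,0,0,0,0,0.16,60],[0,0,0,0,0,0.064,60],[0,0,0,0,0,0,60],[0,0,0,0,0,0,60]]]'
python3 inch.py '[[[0,0,0,0,0,0.024,60],[0,0,0,0,0,0,60],[0,0,0,0,0,0,60]]]'
python3 -c "
from h import *
s=arm.sense();print(inpress(s['position']),PR.T@np.array(s['force']))"
```

```text
t: 18.65
position: [461.4, 191.8, 55.6]
orientation: [[0.276, 0.961, 0.0], [0.961, -0.276, 0.0], [0.0, 0.0, -1.0]]
force: [0.1, 1.2, -1.3]
opening: 63.8
gripper_force: 30.0
t: 19.02
position: [461.2, 191.7, 54.1]
orientation: [[0.276, 0.961, 0.0], [0.961, -0.276, 0.0], [0.0, 0.0, -1.0]]
force: [0.2, 0.1, -1.7]
opening: 63.7
gripper_force: 30.0
[-47.21   5.63  54.08] [ 0.14 -0.21 -1.69]
```

Just above contact. I'll go down a little more, then push toward the back fence.

```bash
python3 inch.py '[[[0,0,0,0,0,0.0128,60],[0,0,0,0.048,0,0,60],[0,0,0,0.048,0,0,60],[0,0,0,0.024,0,0,60],[0,0,0,0,0,0,60],[0,0,0,0,0,0,60]]]'
python3 -c "
from h import *
s=arm.sense();print(inpress(s['position']),PR.T@np.array(s['force']))"
python3 inch.py '[[[0,0,0,0.024,0,0,60],[0,0,0,0,0,0,60],[0,0,0,0,0,0,60]]]'
python3 -c "
from h import *
s=arm.sense();print(inpress(s['position']),PR.T@np.array(s['force']))"
```

```text
t: 19.77
position: [463.6, 198.9, 53.6]
orientation: [[0.276, 0.961, 0.001], [0.961, -0.276, -0.0], [0.0, 0.001, -1.0]]
force: [-0.3, -3.0, 4.7]
opening: 63.7
gripper_force: 30.0
[-39.62   5.26  53.61] [-2.97 -0.58  4.74]
t: 20.15
position: [464.0, 200.1, 53.6]
orientation: [[0.276, 0.961, 0.001], [0.961, -0.276, -0.001], [-0.0, 0.001, -1.0]]
force: [-1.1, -3.8, 4.7]
opening: 64.0
gripper_force: 30.0
[-38.36   5.26  53.63] [-3.95  0.04  4.72]
```

Scaled: 1.5 mm is 0.024, -0.3 mm is -0.0048.

```bash
python3 inch.py '[[[0,0,0,0.024,0,-0.0048,60],[0,0,0,0,0,0,60],[0,0,0,0,0,0,60]]]'
python3 -c "
from h import *
s=arm.sense();print(inpress(s['position']),PR.T@np.array(s['force']))"
python3 inch.py '[[[0,0,0,0,0.032,0,60],[0,0,0,0,0.032,0,60],[0,0,0,0,0,0,60],[0,0,0,0,0,0,60]]]'
python3 -c "
from h import *
s=arm.sense();print(inpress(s['position']),PR.T@np.array(s['force']))"
```

```text
t: 20.52
position: [464.0, 200.2, 53.6]
orientation: [[0.276, 0.961, -0.0], [0.961, -0.276, -0.003], [-0.003, 0.001, -1.0]]
force: [-1.6, -7.4, 5.9]
opening: 63.7
gripper_force: 30.0
[-38.29   5.25  53.63] [-7.55 -0.5   5.85]
t: 21.02
position: [464.3, 200.0, 53.8]
orientation: [[0.276, 0.961, -0.008], [0.961, -0.276, -0.002], [-0.004, -0.007, -1.0]]
force: [-10.3, -4.9, 14.6]
opening: 63.6
gripper_force: 30.0
[-38.34   4.93  53.79] [-7.6   8.55 14.62]
```

Scaled: -1 mm is -0.016.

```bash
python3 inch.py '[[[0,0,0,-0.016,0,-0.016,60],[0,0,0,0,0,0,60],[0,0,0,0,0,0,60]]]'
python3 -c "
from h import *
s=arm.sense();print(inpress(s['position']),PR.T@np.array(s['force']))
c=read_camera('top');cv2.imwrite('pics/top3.png',c['img'][200:350,110:310,::-1].repeat(4,0).repeat(4,1))
c=read_camera('scene');cv2.imwrite('pics/scene3.png',c['img'][240:420,170:410,::-1].repeat(3,0).repeat(3,1))"
```

```text
t: 21.4
position: [465.7, 199.7, 53.7]
orientation: [[0.276, 0.961, -0.004], [0.961, -0.276, -0.001], [-0.002, -0.004, -1.0]]
force: [-4.8, -1.0, 4.0]
opening: 63.6
gripper_force: 30.0
[-38.32   3.54  53.73] [-2.29  4.35  4.01]
```

View pics/scene3.png

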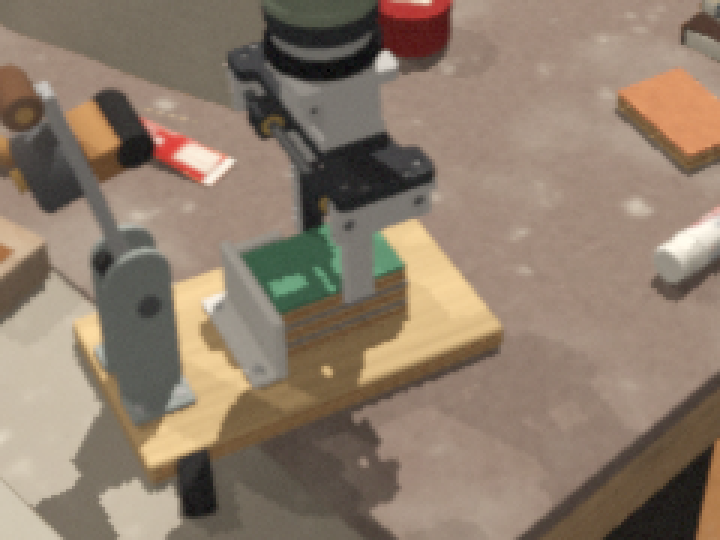

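The block lies flat on the pile against the back fence, with its front edge nearly flush with the pile's. It only stuck by friction, so I'll keep pushing toward the side fence under light downward pressure.

Scaled: 1.5 mm is 0.024, -0.3 mm is -0.0048.

```bash
python3 inch.py '[[[0,0,0,0,0.024,-0.0048,60],[0,0,0,0,0,0,60],[0,0,0,0,0,0,60]]]'
python3 -c "
from h import *
s=arm.sense();print(inpress(s['position']),PR.T@np.array(s['force']))"
python3 inch.py '[[[0,0,0,0,0.024,0,60],[0,0,0,0,0,0,60],[0,0,0,0,0,0,60]]]'
python3 -c "
from h import *
s=arm.sense();print(inpress(s['position']),PR.T@np.array(s['force']))"
```

```text
t: 21.88
position: [466.9, 199.3, 53.7]
orientation: [[0.276, 0.961, -0.005], [0.961, -0.276, -0.0], [-0.002, -0.004, -1.0]]
force: [-5.1, -0.6, 2.8]
opening: 63.6
gripper_force: 30.0
[-38.35   2.3   53.75] [-2.01  4.68  2.78]
t: 22.25
position: [466.8, 199.3, 53.8]
orientation: [[0.276, 0.961, -0.008], [0.961, -0.276, 0.0], [-0.002, -0.007, -1.0]]
force: [-9.5, -1.0, 5.5]
opening: 63.8
gripper_force: 30.0
[-38.37   2.29  53.82] [-3.63  8.82  5.54]
```

Scaled: -20 mm is -0.32, -10 mm is -0.16.

```bash
python3 inch.py '[[[0,0,0,-0.008,-0.024,0,60],[0,0,0,0,0,0,60],[0,0,0,0,0,0,74],[0,0,0,0,0,0,74],[0,0,0,0,0,0,74],[0,0,0,0,0,-0.16,74],[0,0,0,0,0,-0.32,74],[0,0,0,0,0,0,74]]]'
python3 inch.py '[[[0,0,0,-0.08,0,-0.72,60],[0,0,0,-0.16,0,-0.8,60],[0,0,0,-0.16,0,-0.8,60],[0,0,0,-0.16,0,-0.8,60],[0,0,0,0,0,-0.8,60],[0,0,0,0,0,-0.48,60],[0,0,0,0,0,0,60]]]'
python3 - <<'E'
from h import *
c=read_camera("top");im=c["img"];cv2.imwrite('pics/top4.png',im[100:400,80:480,::-1].repeat(2,0).repeat(2,1))
m=mask(im,(60,80,40),(95,255,255),(160,240,270,330));k=big(m);print(cv2.contourArea(k));g=rect(c,k,66);print(g,inpress([*g[0],66]),g[3]-PA)
go(press([157,2.3,340]),PA-np.pi/2)
E
```

```text
t: 23.25
position: [471.1, 199.3, 87.1]
orientation: [[0.277, 0.961, 0.005], [0.961, -0.277, 0.001], [0.003, 0.005, -1.0]]
force: [0.4, -0.5, -0.2]
opening: 73.8
gripper_force: 0.0
t: 24.12
position: [460.6, 165.4, 362.3]
orientation: [[0.276, 0.961, 0.006], [0.961, -0.276, 0.001], [0.003, 0.005, -1.0]]
force: [-0.4, -0.5, -0.5]
opening: 60.2
gripper_force: 0.0
1330.0
(array([469.86, 203.88]), 85.02877807617188, 63.342864990234375, np.float64(1.2829301845621606)) [-33.11   0.68  66.  ] -0.00666981543783951
rotvec [ 0. -0.  0.] then shift [230.13  -2.41  19.8 ] target [521.06 386.97 340.  ]
```

View pics/top4.png

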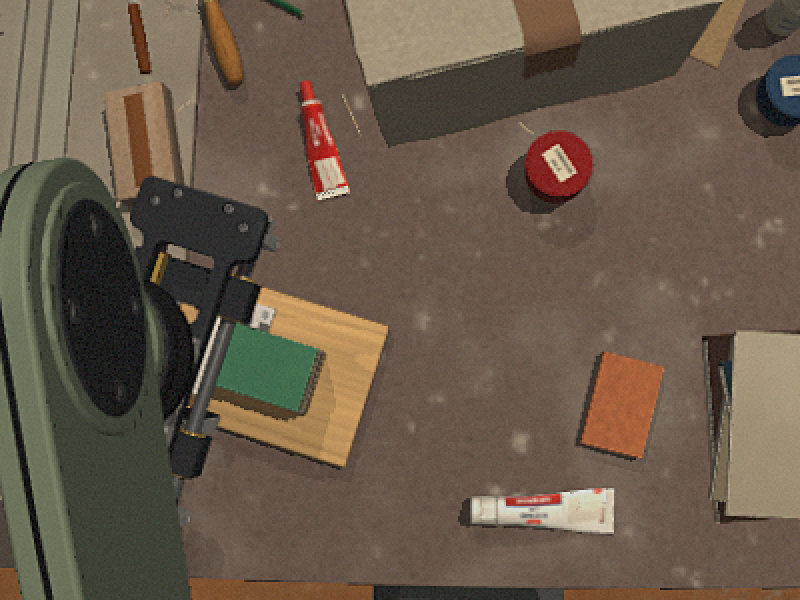

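The green block lies on the pile with its front edge flush. Front edge x ≈ -75.6 against the required -76, y ≈ 0.7, yaw error 0.007. The tin and orange block are untouched. Next the handle.

Scaled: 46 mm is 0.736, 15 mm is 0.24.

```bash
python3 inch.py '[[[0,0,0,0.736,-0.008,0,60],[0,0,0,0.736,-0.008,0,60],[0,0,0,0.736,-0.008,0,60],[0,0,0,0.736,-0.008,0,60],[0,0,0,0.736,-0.008,0,60],[0,0,0,0,0,0.24,60],[0,0,0,0,0,0,60],[0,0,0,0,0,0,60]]]'
python3 -c "
from h import *
go(press([157,2.3,253]),PA-np.pi/2)"
```

```text
t: 25.18
position: [520.0, 385.6, 344.0]
orientation: [[0.278, 0.961, -0.001], [0.961, -0.278, -0.001], [-0.001, -0.001, -1.0]]
force: [-0.8, -0.4, 0.2]
opening: 60.0
gripper_force: 0.0
rotvec [-0.  0. -0.] then shift [ 1.64  0.61 91.03] target [521.06 386.97 253.  ]
```

Scaled: 30 mm is 0.48, 20 mm is 0.32.

```bash
python3 inch.py '[[[0,0,0,0.0256,0.0096,0.48,60],[0,0,0,0,0,0.48,60],[0,0,0,0,0,0.32,60],[0,0,0,0,0,0.176,60],[0,0,0,0,0,0,60],[0,0,0,0,0,0,30],[0,0,0,0,0,0,30],[0,0,0,0,0,0,30]]]' 30
python3 inch.py '[[[0,0,0,0,0,0,30],[0,0,0,0,0,0,30]]]'
python3 -c "
from h import *
p=inpress(arm.sense()['position']);print(p,'theta',np.arctan2(p[2]+19-95,100-p[0])-.0863,'r',np.hypot(p[2]-76,100-p[0]))
a=np.r_[1.8:0.09:-.1,.12]+.0863
P=185.7*np.c_[-np.cos(a),-np.sin(a)]
print(np.round(np.diff(P,axis=0),1).tolist())"
```

```text
t: 26.18
position: [521.4, 388.7, 254.8]
orientation: [[0.276, 0.961, 0.0], [0.961, -0.276, 0.001], [0.001, 0.0, -1.0]]
force: [-0.2, 0.6, 3.1]
opening: 35.8
gripper_force: 30.0
t: 26.42
position: [521.4, 388.7, 254.8]
orientation: [[0.276, 0.961, 0.001], [0.961, -0.276, 0.001], [0.001, 0.0, -1.0]]
force: [-1.9, -0.0, 5.2]
opening: 35.7
gripper_force: 30.0
[158.72   2.48 254.78] theta 1.8018314873161025 r 188.17522763005027
[[-17.9, -4.9], [-18.3, -3.1], [-18.5, -1.2], [-18.6, 0.6], [-18.4, 2.5], [-18.1, 4.3], [-17.5, 6.1], [-16.8, 7.8], [-16.0, 9.5], [-14.9, 11.0], [-13.8, 12.4], [-12.5, 13.8], [-11.0, 14.9], [-9.5, 16.0], [-7.8, 16.8], [-6.1, 17.5], [-4.3, 18.0], [0.7, -3.6]]
```

Scaled: -18.6 mm is -0.2976, -18.5 mm is -0.296.

```bash
python3 inch.py '[[[0,0,0,-0.2864,0,-0.0784,30],[0,0,0,-0.2928,0,-0.0496,30],[0,0,0,-0.296,0,-0.0192,30],[0,0,0,-0.2976,0,0.0096,30],[0,0,0,-0.2944,0,0.04,30],[0,0,0,-0.2896,0,0.0688,30],[0,0,0,0,0,0,30],[0,0,0,0,0,0,30]]]'
python3 -c "
from h import *
p=inpress(arm.sense()['position']);print(p,'theta',np.arctan2(p[2]+19-95,100-p[0])-.0863,'r',np.hypot(p[2]-76,100-p[0]))"
```

```text
t: 27.42
position: [489.9, 279.3, 255.8]
orientation: [[0.278, 0.961, -0.002], [0.961, -0.278, -0.005], [-0.006, -0.001, -1.0]]
force: [-3.8, -1.8, 6.9]
opening: 35.5
gripper_force: 30.0
[ 44.91   2.35 255.78] theta 1.1871574247455805 r 188.03126493378602
```

Scaled: -17.5 mm is -0.28, -16.8 mm is -0.2688.

```bash
python3 inch.py '[[[0,0,0,-0.28,0,0.0976,30],[0,0,0,-0.2688,0,0.1248,30],[0,0,0,-0.256,0,0.152,30],[0,0,0,-0.2384,0,0.176,30],[0,0,0,-0.2208,0,0.1984,30],[0,0,0,-0.2,0,0.2208,30],[0,0,0,0,0,0,30],[0,0,0,0,0,0,30]]]'
python3 -c "
from h import *
p=inpress(arm.sense()['position']);print(p,'theta',np.arctan2(p[2]+19-95,100-p[0])-.0863,'r',np.hypot(p[2]-76,100-p[0]))"
```

```text
t: 28.42
position: [464.3, 190.6, 192.9]
orientation: [[0.277, 0.961, -0.004], [0.961, -0.277, -0.007], [-0.008, -0.001, -1.0]]
force: [-0.6, -6.2, -0.4]
opening: 35.8
gripper_force: 30.0
[-47.36   2.32 192.85] theta 0.5841374201414964 r 188.071687619027
```

The manual's scale: shifts go in shares of 62.5 mm and turns go in shares of 2 pi rad. Converting my numbers, 16.8 mm is 0.2688, 16 mm is 0.256.

```bash
python3 inch.py '[[[0,0,0,-0.1488,0,0.2,30],[0,0,0,-0.152,0,0.256,30],[0,0,0,-0.1248,0,0.2688,30],[0,0,0,-0.0528,0,0.1408,30],[0,0,0,-0.0448,0,0.1392,30],[0,0,0,-0.0368,0,0.136,30],[0,0,0,0,0,0,30],[0,0,0,0,0,0,30]]]'
python3 -c "
from h import *
p=inpress(arm.sense()['position']);print(p,'theta',np.arctan2(p[2]+19-95,100-p[0])-.0863)"
python3 inch.py '[[[0,0,0,-0.0096,0,0.048,30],[0,0,0,-0.0096,0,0.048,30],[0,0,0,0,0,0,30],[0,0,0,0,0,0,30]]]'
python3 -c "
from h import *
p=inpress(arm.sense()['position']);print(p,'theta',np.arctan2(p[2]+19-95,100-p[0])-.0863)"
```

```text
t: 29.42
position: [454.8, 157.5, 121.6]
orientation: [[0.277, 0.961, -0.003], [0.961, -0.277, -0.006], [-0.007, -0.001, -1.0]]
force: [0.9, -5.4, -1.8]
opening: 35.8
gripper_force: 30.0
[-81.81   2.28 121.56] theta 0.1592220644577556
t: 29.92
position: [454.4, 156.3, 115.8]
orientation: [[0.276, 0.961, -0.003], [0.961, -0.276, -0.006], [-0.007, -0.001, -1.0]]
force: [-0.2, -6.9, -0.9]
opening: 35.7
gripper_force: 30.0
[-83.07   2.31 115.78] theta 0.12769518454775003
```

Scaled: 1.5 mm is 0.024, 1 mm is 0.016.

```bash
python3 inch.py '[[[0,0,0,-0.0048,0,0.024,30],[0,0,0,-0.0032,0,0.016,30],[0,0,0,0,0,0,30],[0,0,0,0,0,0,30]]]'
python3 -c "
from h import *
s=arm.sense();p=inpress(s['position']);print(p,'theta',np.arctan2(p[2]+19-95,100-p[0])-.0863, PR.T@np.array(s['force']))"
```

```text
t: 30.42
position: [454.3, 155.9, 113.4]
orientation: [[0.276, 0.961, -0.003], [0.961, -0.276, -0.006], [-0.007, -0.001, -1.0]]
force: [0.0, -7.4, -1.2]
opening: 35.7
gripper_force: 30.0
[-83.53   2.29 113.38] theta 0.11459657098637037 [-7.11 -2.08 -1.15]
```

Scaled: 1 mm is 0.016, 0.6 mm is 0.0096.

```bash
python3 inch.py '[[[0,0,0,0.0096,0,0.016,30],[0,0,0,0,0,0,30],[0,0,0,0,0,0,30]]]'
python3 -c "
from h import *
s=arm.sense();p=inpress(s['position']);print(p,'theta',np.arctan2(p[2]+19-95,100-p[0])-.0863, PR.T@np.array(s['force']))"
python3 inch.py '[[[0,0,0,0.0096,0,0.016,30],[0,0,0,0,0,0,30],[0,0,0,0,0,0,30]]]'
python3 -c "
from h import *
s=arm.sense();p=inpress(s['position']);print(p,'theta',np.arctan2(p[2]+19-95,100-p[0])-.0863, PR.T@np.array(s['force']))"
```

```text
t: 30.8
position: [454.3, 155.7, 112.3]
orientation: [[0.276, 0.961, -0.003], [0.961, -0.276, -0.008], [-0.008, -0.001, -1.0]]
force: [-0.6, -9.3, -0.5]
opening: 35.5
gripper_force: 30.0
[-83.71   2.29 112.3 ] theta 0.10879166291480975 [-9.1  -1.99 -0.47]
t: 31.18
position: [454.2, 155.7, 111.4]
orientation: [[0.276, 0.961, -0.004], [0.961, -0.276, -0.009], [-0.01, -0.001, -1.0]]
force: [-0.7, -10.1, 1.2]
opening: 36.0
gripper_force: 30.0
[-83.75   2.31 111.36] theta 0.10380154389653419 [-9.89 -2.15  1.19]
```

Scaled: -2.2 mm is -0.0352.

```bash
python3 inch.py '[[[0,0,0,-0.0352,0,0,30],[0,0,0,0,0,0,30],[0,0,0,0,0,0,30]]]'
python3 - <<'E'
from h import *
s=arm.sense();p=inpress(s['position']);print(p,'theta',np.arctan2(p[2]+19-95,100-p[0])-.0863, PR.T@np.array(s['force']))
c=read_camera("scene");cv2.imwrite('pics/scene5.png',c['img'][240:420,170:410,::-1].repeat(3,0).repeat(3,1))
E
```

```text
t: 31.55
position: [454.3, 155.8, 111.6]
orientation: [[0.276, 0.961, -0.002], [0.961, -0.276, -0.005], [-0.006, -0.001, -1.0]]
force: [0.8, -6.3, -3.3]
opening: 35.7
gripper_force: 30.0
[-83.65   2.3  111.61] theta 0.10520238587981605 [-5.82 -2.52 -3.26]
```

View pics/scene5.png

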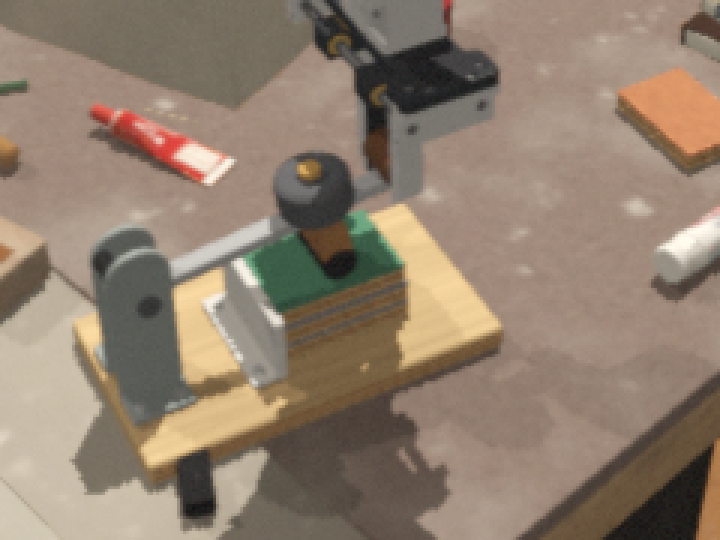

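The shoe at (340,265) is on the green face or just above it. I'll continue down in small steps until the handle stops.

Scaled: -1.5 mm is -0.024.

```bash
python3 inch.py '[[[0,0,0,-0.024,0,0.024,30],[0,0,0,0,0,0,30],[0,0,0,0,0,0,30]]]'
python3 -c "
from h import *
s=arm.sense();p=inpress(s['position']);print(p,'theta',np.arctan2(p[2]+19-95,100-p[0])-.0863, PR.T@np.array(s['force']))"
python3 inch.py '[[[0,0,0,-0.016,0,0.024,30],[0,0,0,0,0,0,30],[0,0,0,0,0,0,30]]]'
python3 -c "
from h import *
s=arm.sense();p=inpress(s['position']);print(p,'theta',np.arctan2(p[2]+19-95,100-p[0])-.0863, PR.T@np.array(s['force']))"
```

```text
t: 31.98
position: [454.3, 155.7, 111.3]
orientation: [[0.276, 0.961, -0.001], [0.961, -0.276, -0.003], [-0.003, -0.001, -1.0]]
force: [-1.2, -5.7, 1.3]
opening: 36.2
gripper_force: 30.0
[-83.68   2.27 111.29] theta 0.10349574682022951 [-5.78 -0.45  1.28]
t: 32.35
position: [454.3, 155.8, 111.2]
orientation: [[0.276, 0.961, -0.001], [0.961, -0.276, -0.001], [-0.001, -0.0, -1.0]]
force: [-3.4, -3.0, 8.7]
opening: 35.9
gripper_force: 30.0
[-83.66   2.26 111.18] theta 0.10298079021106997 [-3.79  2.44  8.73]
```

The handle has stopped moving and the force builds, so the shoe is seated. I'll relax, release and rise.

Scaled: -45 mm is -0.72, -40 mm is -0.64.

```bash
python3 inch.py '[[[0,0,0,-0.0128,0,-0.0192,30],[0,0,0,0,0,0,30],[0,0,0,0,0,0,62],[0,0,0,0,0,0,62],[0,0,0,0,0,0,62],[0,0,0,0,0,-0.24,62],[0,0,0,0,0,-0.64,62],[0,0,0,0,0,-0.72,62]]]'
python3 inch.py '[[[0,0,0,-0.64,0,-0.72,62],[0,0,0,-0.72,0,-0.64,62],[0,0,0,-0.72,0,-0.64,62],[0,0,0,-0.8,0,0,62],[0,0,0,-0.8,0,0,62],[0,0,0,0,0,0,62],[0,0,0,0,0,0,62]]]'
python3 - <<'E'
from h import *
c=read_camera("top");im=c["img"];a=im[215:345,110:310,::-1]
d=read_camera("scene")["img"][240:400,200:400,::-1]
cv2.imwrite('pics/end.png',np.vstack([cv2.resize(a,None,fx=2.2,fy=2.2),cv2.resize(d,(440,300))]))
print("handle",proj(c,[press([100-185.7*np.cos(t+.0863),0,95+185.7*np.sin(t+.0863)]) for t in(0,.12,.2)]))
E
```

```text
t: 33.35
position: [454.0, 155.4, 212.9]
orientation: [[0.276, 0.961, -0.001], [0.961, -0.276, 0.0], [-0.0, -0.001, -1.0]]
force: [0.1, -0.4, -0.8]
opening: 62.0
gripper_force: 0.0
t: 34.22
position: [391.0, -65.2, 337.1]
orientation: [[0.277, 0.961, 0.001], [0.961, -0.277, 0.0], [0.001, 0.001, -1.0]]
force: [0.2, 0.2, -0.2]
opening: 62.0
gripper_force: 0.0
handle [[234.21 290.3 ]
 [230.36 289.58]
 [226.93 288.84]]
```

View pics/end.png

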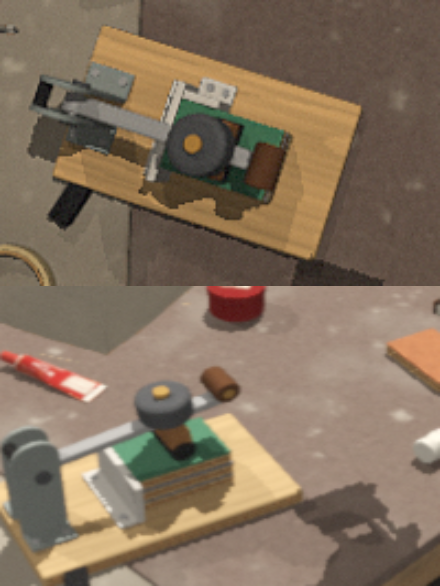

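The shoe rests on the green block and the pile is flush and square in its corner. The handle's top-view pixel, about (230.5,291), fits 0.12 rad. The robot is clear, so I'll hand in.

```bash
python3 -c "
from workcell import arm, read_camera
print(arm.finish_job())"
```

```text
the job is handed in; nothing more can be done
None
```

I've handed in the job at about 34 s of the 72 s allowed; the verdict wasn't shown to me. The last pictures show the green block face up on the squared pile in the fence corner, the shoe resting on it (arm near 0.12 rad), and the robot clear; the arm was guided down in the grip all the way, and the orange block and red tin were not touched.

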